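Set the slide stop, index the housing to the third stop and hold it

ROBOT

A 6-joint arm with a two-finger parallel gripper is mounted at the origin on the work surface. World frame = base frame: x ahead of the robot, y to its left, z up, the work surface at z = 0. Lengths are in mm, angles in rad, forces in N, time in s.
With the tool pointing down it reaches from about 350 to 725 mm from the base axis. Payload 4.3 kg.
Tool frame: the origin (TCP) lies midway between the tips of the shut fingers; the grasp point (between the pads) lies 19 mm behind it; z points along the fingers, y is the direction in which the jaws open and shut (so a half turn about z gives the same grasp; the last joint's range is limited). The gripper opens to 85 mm and grips with 20 to 120 N. Pads are 22 mm wide; open, the fingers measure 114 mm over their backs; the gripper's body (76 mm by 85 mm) begins 54 mm behind the grasp point. The pads swing forward as they close: fully open they stand 13 mm farther back than shut.
Start: joints at [-1.308, 0.377, 0.081, 1.274, 0, 1.46], TCP at [209.443, -535.54, 205.429] pointing down, gripper open.
Joint ranges: [-2.72, 2.72], [-0.84, 1.66], [-1.02, 1.22], [-1.77, 2.12], [-1.37, 1.28], [-3.14, 3.14]. Speed limits (rad/s): [2.57, 2.57, 3.14, 3.14, 3.14, 3.14].

INTERFACE

Orientations are given as a unit quaternion [x, y, z, w].
In Python, from workcell import r gives the robot as it stands. The module is installed in compiled form; this text tells all that it offers.
- The arm moves only by the tool arm_command, never from a script. Its arguments are lists of equal length, an entry for each row: "travel": the shift along the tool's x, y, z in m, a list of three; "rot": the turn, a rotation vector about the tool's x, y, z in rad, a list of three; "gripper": the opening, from -1 (shut) to 1 (fully open). A call has 1 to 20 rows; each row is the pose to reach, as a shift and turn from the pose commanded when the call began, along the tool's axes at that moment; what a row does not reach only later rows make up. A row lasts 1/12 s, in which the tool goes at most 41.7 mm and 7.16 degrees, less where a joint would pass 70% of its speed; a pose out of reach is approached as far as the arm can. A call with a gripper value outside its range is refused whole. The fingers move at their own pace and stop on an object; the grip force is fixed at half the most. Time passes only in rows, so rows that repeat a pose let the fingers close. It gives the time, the measured TCP pose, the force and the opening at its end, in the units of the state.
- r.state(): the state, without advancing time (a new reading comes with each control period).
- r.read_camera(name): name is "scene" or "top"; returns a dict with "frame" (384x512x3 uint8, red, green, blue), "depth" (384x512 float32, mm along the optical axis (not along the pixel's ray), 0 where there is no reading), "fx", "fy", "cx", "cy" (pixels), "T" (4x4, takes a point from camera to world coordinates). Camera axes: x right, y up, looking along -z (the intrinsics and any distortion apply to the point x, -y, -z); pixel columns grow to the right and rows downward; lengths in mm; the calibration is good to about 2 mm. A picture is of the moment at which its call begins.
- r.hand_in(): hands the job in, once; it reports no verdict.
The state is a dict: "time": time; "joints": joint angles; "joint_velocities": joint speeds; "tau": joint torques, N m; "ee_pos": TCP position; "orientation": TCP orientation; "contact_force": force on the tool from outside, world axes, zero at the start; "moment": the same for the moment, N m; "opening": finger opening in mm.
Only numpy, scipy, OpenCV 4.12 (cv2) and the standard library are available. Lean on these libraries where they do the work, as an engineer would, in place of code of your own. Each camera call takes 0.05 s, during which the arm holds its last target.

TASK

Set up the small milled housing for deburring: first pull the black tab of the sprung slide stop out until its pointer is level with the set pointer beside the rail, and let go of it there. Then turn the black bar knob of the index head clockwise, counting the clicks, from home to the third stop, and finish while still gripping the knob and holding it there, because its spring would turn it home. Do not shift the set pointer, and leave the other things on the bench where they are.

Things in the scene. Friction and masses are not known exactly. Their poses are not given: they have to be found in the camera images.
- slide_stop: Slide stop: low rail on a steel foot 270 x 100 mm, fixed to the bench on one side, index head on the other. Origin under the rail's middle, x along the rail; the slide pulls out towards -x (roughly to the robot). Slide home is at x = +50 mm, travel 110 mm. Pull: 5 N brake friction plus a 25 N/m spring; the brake keeps the slide where it is let go. A grey spring box 42 mm high begins at x = 100 mm.
- slide_grip (a point): Grip point in the slide's black upright tab, 74 mm above the bench. Tab: 18 mm thick along the rail (x), 36 mm wide across it, its top 22 mm above this point, free all round down to 22 mm below it and along the rail to 32 mm. Axes as slide_stop. Starts at home.
- slide_pointer (a point): Tip of the steel pointer blade, 4 mm thick, on the +y side of the slide (29 mm from the rail's centre line), rigid with the tab and level with the tab's centre along x; 52 mm above the bench. Axes as slide_stop.
- set_pointer (a point): Tip of the upright steel blade, 4 mm thick, on the small dark set block on a strip beside the rail (32 mm from the centre line, +y side), 52 mm above the bench. It marks the wanted length, 30 to 85 mm out from the slide's home, new each run: pull the slide until slide_pointer has the same x along the rail. Clamped (over 40 N to shift). Axes as slide_stop.
- index_head: Grey housing 270 x 120 x 50 mm high on a steel foot, fixed to the bench. Origin on the bench under the knob's axis, near the end nearest the robot; x along the housing to the work plate, whose axis is at x = 140 mm. The plate carries a small milled housing, at most 102 mm above the bench, within 45 mm of that axis, and turns with the knob.
- knob_grip (a point): On the knob's vertical axis, 104 mm above the bench, in its black bar grip: bar 56 mm long along the point's x, 16 mm thick along y, top 20 mm above this point; flat steel dial of 45 mm radius 26 mm below it. The point turns with the knob; at home its x is that of index_head.
- index_knob (a joint): Knob angle, rad, growing clockwise seen from above. Starts at home, 0, against a hard stop. Click stops every 22.5 degrees: first 0.393, second 0.785, third 1.178, two more follow. A return spring (0.04 N m at home, plus 0.06 N m per rad) with a click ripple of 0.05 N m (resistance rises before each crest and falls into each stop) turns it home when let go.
- screwdriver: screwdriver, about 200 mm, lying in the middle of the bench; a bystander
- spacer: small steel ring 32 mm wide, 12 mm high; a bystander; origin under it
- oil_bottle: white bottle 60 mm wide, 150 mm high; a bystander; origin under it
- spanner: open-ended spanner lying flat; a bystander; origin under it
- bolt_jar: glass jar 68 mm wide, 80 mm high; a bystander; origin under it
- bracket: loose milled aluminium bracket, 70 x 50 x 38 mm; a bystander; origin under it

How it is judged:
By the outcome, as a careful person would: the job done as asked, in the order asked, and still so for the second after the job is handed in, while the arm keeps its last pose, push and grip.
It also fails if it takes over 54 s, if anything falls off the work surface, if the arm or the gripper's body presses on something with over 40 N, if the wrist force passes 120 N, or if a joint passes its speed limit or range.

## Working session

There is one attempt and no reset: what is moved stays moved. The work goes in short steps, Python scripts to look and compute and a tool call to move; the robot and the scene stay as the last step left them, time stands still between calls to the robot, and variables do not carry over. Pictures are saved under pics/ and viewed, and the job is handed in when it is done.

Besides the shell and the picture viewer there is one more tool, called after "Call:" as a command line: name --argument value ..., lists and objects as JSON in quotes. arm_command: Moves the arm, as the interface text tells. Its arguments: {"type":"object","properties":{"travel":{"type":"array"},"rot":{"type":"array"},"gripper":{"type":"array"}},"required":["travel","rot","gripper"]}

```bash
mkdir -p pics
cat > h.py <<'E'
import numpy as np,cv2
from workcell import r
def grab(tag):
    out={}
    for n in("scene","top"):
        c=r.read_camera(n); cv2.imwrite(f"pics/{tag}_{n}.png",c["frame"][:,:,::-1]); np.savez(f"{tag}_{n}.npz",**{k:c[k] for k in c}); out[n]=c
    return out
def load(tag,n): return dict(np.load(f"{tag}_{n}.npz"))
def ray(c,u,v):
    T=c["T"]; d=np.array([(u-c["cx"])/c["fx"],-(v-c["cy"])/c["fy"],-1.0]); return T[:3,3],T[:3,:3]@d
def onz(c,u,v,z):
    o,d=ray(c,u,v); return o+d*(z-o[2])/d[2]
def dep(c,u,v):
    o,d=ray(c,u,v); return o+d*float(c["depth"][int(round(v)),int(round(u))])
E
python3 - <<'E'
from h import *
o=grab("a")
for n in o: c=o[n]; print(n,c["fx"],c["fy"],c["cx"],c["cy"],c["T"].round(3).tolist(),list(c.keys()))
print(r.state())
E
```

```text
scene 369.4988557991016 369.4988557991016 256.1690898068083 190.12788777392228 [[-0.632, -0.594, 0.498, 1003.081], [0.775, -0.497, 0.391, 396.288], [0.015, 0.632, 0.774, 861.423], [0.0, 0.0, 0.0, 1.0]] ['frame', 'depth', 'fx', 'fy', 'cx', 'cy', 'T']
top 401.8853684500629 401.8853684500629 253.22990131712223 194.3893133533595 [[0.007, 0.996, -0.088, 447.61], [-1.0, 0.008, 0.008, 20.968], [0.008, 0.088, 0.996, 1201.138], [0.0, 0.0, 0.0, 1.0]] ['frame', 'depth', 'fx', 'fy', 'cx', 'cy', 'T']
{'time': 0.1, 'joints': array([-1.30829489e+00,  3.78007105e-01,  7.97642664e-02,  1.27438063e+00,
        4.81444883e-06,  1.46052958e+00]), 'joint_velocities': array([-0.00071817, -0.00312262,  0.00242612, -0.00067391, -0.00073869,
        0.00059893]), 'tau': array([ 8.31879715e-04, -4.64693642e+01,  2.70582247e+01,  1.20460871e-02,
       -4.46084266e-05,  4.44659861e-06]), 'ee_pos': array([ 209.27370567, -534.89297821,  204.5464187 ]), 'orientation': array([ 9.82680301e-01,  1.85306751e-01, -6.70710342e-05, -9.11106399e-04]), 'contact_force': array([-0.64729022, -0.437225  , -0.50135777]), 'moment': array([0.01005359, 0.0043449 , 0.05117413]), 'opening': 85.16284632220196}
```

View pics/a_scene.png

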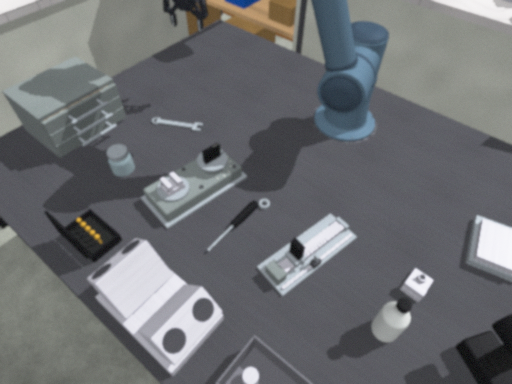

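View pics/a_top.png

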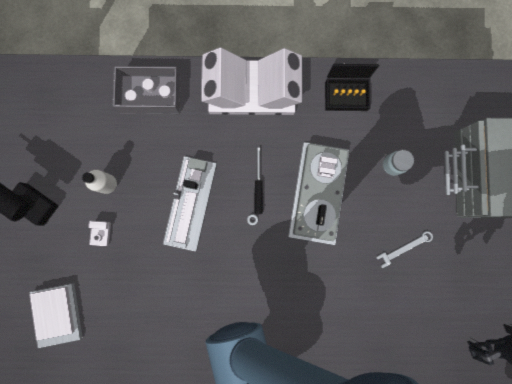

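The top view shows the slide stop near (190,203) with its black tab at about (190,184). The index head is near (320,193), with the knob at about (321,215). I'll zoom in on both.

Run:
```python
from h import *
c=load("a","top")["frame"][:,:,::-1]; s=load("a","scene")["frame"][:,:,::-1]
a=cv2.resize(c[150:255,155:225],None,fx=5.5,fy=5.5,interpolation=cv2.INTER_CUBIC)
b=cv2.resize(c[140:245,285:355],None,fx=5.5,fy=5.5,interpolation=cv2.INTER_CUBIC)
cv2.imwrite("pics/z_top.png",np.hstack([a,b]))
a=cv2.resize(s[205:300,250:360],None,fx=6,fy=6,interpolation=cv2.INTER_CUBIC)
cv2.imwrite("pics/z_sc.png",a)
```

```text
(no output)
```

View pics/z_top.png

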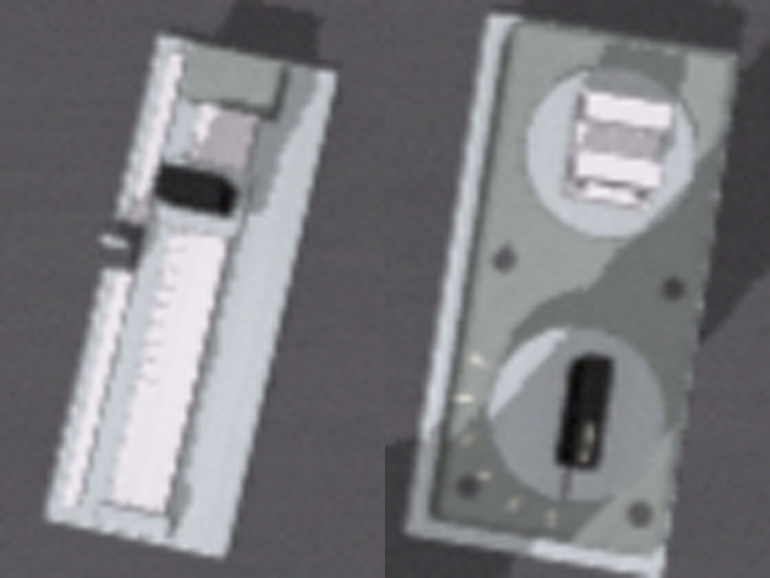

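View pics/z_sc.png

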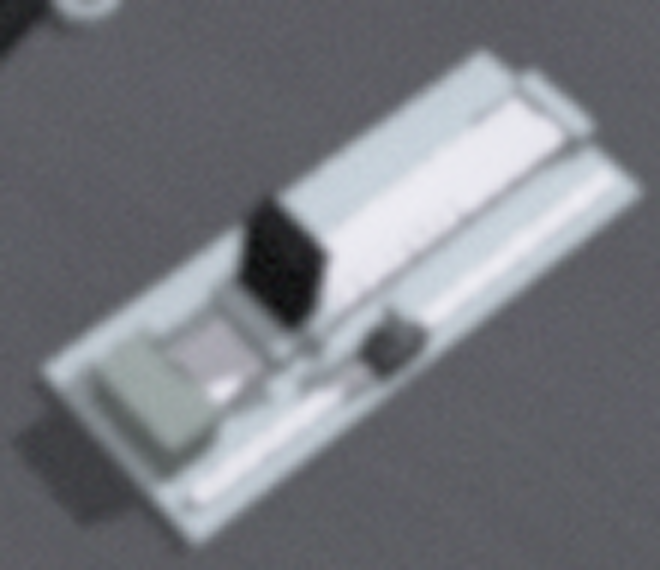

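Run:
```python
from h import *
np.set_printoptions(linewidth=220,precision=1,suppress=True)
for n in("top","scene"):
    c=load("a",n); H,W=c["depth"].shape
    u,v=np.meshgrid(np.arange(W),np.arange(H)); D=c["depth"]
    P=np.stack([(u-c["cx"])/c["fx"]*D,-(v-c["cy"])/c["fy"]*D,-D],-1)@c["T"][:3,:3].T+c["T"][:3,3]
    np.save(f"P_{n}.npy",P)
    x0,x1,y0,y1=(175,200,174,202) if n=="top" else (285,325,232,272)
    print(n); print("z"); print(P[y0:y1,x0:x1,2].round(0).astype(int))
    g=cv2.cvtColor(c["frame"],cv2.COLOR_RGB2GRAY); print(g[y0:y1,x0:x1])
```

```text
top
z
[[   1   -1    3   -2   -2    7    8    5   12   16   10    8   10    8    8    8   27   26   25   27   29   25   25   27   24]
 [   4    4    0   -4   -3    2   11   16   13   13    9    7    7    8    7   12   25   23   27   24   24   27   28   27   29]
 [   3   -1    1    0    6    8    7   14   15   11    6    5    8    4    4   25   24   26   22   26   22   30   23   24   25]
 [  -3    2    2   -1    8    8    5   15   10   16    6    4    6   11   10   24   28   27   26   25   26   23   26   24   28]
 [  -1   -4   -2    0   10   12    6   11   12    7    9    9    8    6    6   27   27   25   28   22   24   21   30   22   25]
 [   1    2    0    0    8   10   13    9   19    8    9   43   44   40   39   42   43   23   27   23   26   25   21   26   25]
 [  -4   -3    0   -5    7    9   14   15   14   92   98   96   91   92   44   44   41   43   43   40   39   26   27   27   26]
 [  -1   -4    1    8    6    6   13   13   10   97   96   95   97   94   95   95   98   93   93   47   40   42   44   42   41]
 [   0    0   -3    9    7    8   13   11   96   90   96   91   96   9
[... 5067 characters left out ...]
[184 181 182 144 140 193 202 204 193 200 228 216 222 228 229 231 235 233 231 212 134 140 165 195 201]
 [203 221 229 213 163 197 203 202 198 205 231 229 230 230 231 234 234 232 232 212 128 148 170 193 201]
 [205 228 227 196 166 199 202 199 201 206 226 228 229 231 230 233 233 232 225 189 137 163 192 197 203]]
scene
z
[[  1  -1   2 ...  26  28  28]
 [  0   1  -2 ...  28  25  27]
 [ -2  -4   0 ...  25  26  28]
 ...
 [ 27  24  25 ...   0   1   0]
 [ 26  28  26 ...   1 861  -2]
 [ 27  28  24 ...   2   2   0]]
[[ 92  94  91 ... 231 234 234]
 [ 93  96  95 ... 232 234 235]
 [ 96  93  95 ... 235 235 235]
 ...
 [205 219 224 ...  96  95  94]
 [211 223 220 ...  93  96  99]
 [194 204 195 ...  97  94  97]]
```

```bash
cat > m.py <<'E'
from h import *
np.set_printoptions(linewidth=220,precision=2,suppress=True)
def cloud(c):
    H,W=c["depth"].shape; u,v=np.meshgrid(np.arange(W),np.arange(H)); D=c["depth"]
    return np.stack([(u-c["cx"])/c["fx"]*D,-(v-c["cy"])/c["fy"]*D,-D],-1)@c["T"][:3,:3].T+c["T"][:3,3]
def planeXY(c,z):
    H,W=c["depth"].shape; u,v=np.meshgrid(np.arange(W),np.arange(H)); d=np.stack([(u-c["cx"])/c["fx"],-(v-c["cy"])/c["fy"],-np.ones((H,W))],-1)@c["T"][:3,:3].T
    o=c["T"][:3,3]; return o+d*((z-o[2])/d[...,2])[...,None]
E
python3 - <<'E'
from m import *
for n in("top","scene"):
    c=load("a",n); P=cloud(c); g=cv2.cvtColor(c["frame"],cv2.COLOR_RGB2GRAY)
    print("==",n)
    # regions in world
    def rect(mask,z):
        mask=cv2.morphologyEx(mask.astype(np.uint8)*255,cv2.MORPH_OPEN,np.ones((3,3)))
        cn,_=cv2.findContours(mask,cv2.RETR_EXTERNAL,cv2.CHAIN_APPROX_NONE); k=max(cn,key=cv2.contourArea)
        Q=planeXY(c,z)[k[:,0,1],k[:,0,0],:2].astype(np.float32); 
        R=cv2.minAreaRect(Q); print(R, len(k)); return mask
    X,Y,Z=P[...,0],P[...,1],P[...,2]
    ok=(c["depth"]>0)
    tab=ok&(Z>85)&(Z<103)&(g<60)&(X>400)&(X<560)&(Y>130)&(Y<280)
    print("tab top pts",tab.sum(),P[tab].mean(0)); rect(tab,96)
    q=tab&(Z>91.5); Q=planeXY(c,96)[q]; print(" plane mean",Q.mean(0))
    kn=ok&(Z>112)&(Z<132)&(g<70)&(X>320)&(X<520)&(Y>-250)&(Y<-80)
    print("knob",kn.sum(),P[kn].mean(0)); rect(kn,124); print(planeXY(c,124)[kn].mean(0))
    st=ok&(Z>44)&(Z<60)&(X>400)&(X<520)&(Y>225)&(Y<290)
    print("set", st.sum()); print(np.c_[np.argwhere(st)[:,::-1],P[st],g[st]])
E
```

```text
== top
tab top pts 0 [nan nan nan]<stdin>:14: RuntimeWarning: Mean of empty slice.
  ret = um.true_divide(
Traceback (most recent call last):
ValueError: max() iterable argument is empty
```

Run:
```python
from m import *
c=load("a","top");P=cloud(c)
for q in[(190,184),(175,193),(321,215),(326,166),(184,156),(216,163),(163,244),(196,251)]: print(q,P[q[1],q[0]])
c=load("a","scene");P=cloud(c)
for q in[(297,246),(315,260),(211,153)]: print(q,P[q[1],q[0]])
```

```text
(190, 184) [573.41 187.85  94.32]
(175, 193) [551.82 236.46  52.86]
(321, 215) [ 489.29 -169.48  123.15]
(326, 166) [ 630.79 -194.05   70.82]
(184, 156) [667.33 220.37   9.62]
(216, 163) [647.46 124.45   6.57]
(163, 244) [404.53 278.76  -2.74]
(196, 251) [384.6  180.44  -2.51]
(297, 246) [581.36 193.44  94.77]
(315, 260) [551.7  235.42  33.25]
(211, 153) [ 498.22 -166.52  111.9 ]
```

```bash
cat > meas.py <<'E'
from m import *
import sys
tag=sys.argv[1]
for n in("top","scene"):
    c=load(tag,n); P=cloud(c); g=cv2.cvtColor(c["frame"],cv2.COLOR_RGB2GRAY)
    print("==",n)
    def rect(mask,z,k=3):
        mask=cv2.morphologyEx(mask.astype(np.uint8)*255,cv2.MORPH_OPEN,np.ones((k,k)))
        cn,_=cv2.findContours(mask,cv2.RETR_EXTERNAL,cv2.CHAIN_APPROX_NONE); k=max(cn,key=cv2.contourArea)
        Q=planeXY(c,z)[k[:,0,1],k[:,0,0],:2].astype(np.float32); R=cv2.minAreaRect(Q); print("  rect",R); return mask,cv2.boxPoints(R)
    X,Y,Z=P[...,0],P[...,1],P[...,2]
    ok=(c["depth"]>0)
    tab=ok&(Z>89)&(Z<103)&(g<70)&(X>430)&(X<620)&(Y>140)&(Y<260)
    print("tab",tab.sum(),P[tab].mean(0),planeXY(c,96)[tab].mean(0)); rect(tab,96,1)
    kn=ok&(Z>117)&(Z<132)&(g<80)&(X>420)&(X<560)&(Y>-250)&(Y<-100)
    print("knob",kn.sum(),P[kn].mean(0),planeXY(c,124)[kn].mean(0)); rect(kn,124,1)
    ft=ok&(Z>-6)&(Z<60)&(g>125)&(X>370)&(X<700)&(Y>90)&(Y<310)
    _,b=rect(ft,8,5); print(b.tolist())
    hd=ok&(Z>40)&(Z<58)&(X>370)&(X<720)&(Y>-320)&(Y<-60)
    _,b=rect(hd,50,3); print(b.tolist())
    st=ok&(Z>44)&(Z<62)&(X>470)&(X<590)&(Y>215)&(Y<270)
    print("set", st.sum()); print(np.c_[np.argwhere(st)[:,::-1],P[st],planeXY(c,52)[st][:,:2],g[st]])
E
python3 meas.py a
```

```text
== top
tab 75 [574.3  188.79  94.54] [574.14 188.57  96.  ]
  rect ((574.3302612304688, 189.0475616455078), (34.597713470458984, 16.860750198364258), 79.11032104492188)
knob 100 [ 491.76 -172.    122.71] [ 491.7  -171.77  124.  ]
  rect ((490.7452087402344, -171.6105194091797), (14.54571533203125, 53.14826583862305), 80.1304702758789)
  rect ((525.9883422851562, 201.7873077392578), (100.7646713256836, 268.55670166015625), 78.01821899414062)
[[384.176025390625, 180.37887573242188], [646.8818359375, 124.62635040283203], [667.8006591796875, 223.19573974609375], [405.0948486328125, 278.9482727050781]]
  rect ((559.7188720703125, -183.15289306640625), (119.77397155761719, 268.187744140625), 80.81488037109375)
[[417.7849426269531, -220.86727905273438], [682.533935546875, -263.67669677734375], [701.65283203125, -145.43850708007812], [436.90380859375, -102.62908935546875]]
set 8
[[182.   183.   580.97 217.33  51.51 580.92 217.25 178.  ]
 [174.   193.   551.77 239.27  53.17 551.88 239.49 182.  ]
 [175.   193.   551.82 236.46  52.86 551.9  236.63 159.  ]
 [176.   193.   551.85 233.6   52.86 55
[... 1788 characters left out ...]
 258.   552.88 239.38  49.75 554.13 239.81 147.  ]
 [318.   258.   551.25 241.27  49.67 552.55 241.71 160.  ]
 [319.   258.   550.96 243.61  51.98 550.97 243.62 173.  ]
 [317.   259.   553.72 240.39  47.05 556.45 241.33 120.  ]
 [318.   259.   554.86 243.23  51.97 554.88 243.24 123.  ]
 [303.   260.   580.29 216.1   51.04 580.79 216.32 161.  ]
 [304.   260.   579.47 218.32  52.49 579.21 218.21 165.  ]
 [302.   261.   582.68 215.15  48.24 584.62 215.99 134.  ]
 [303.   261.   583.12 217.91  52.13 583.05 217.88 150.  ]
 [304.   261.   580.48 219.35  50.07 581.48 219.77 165.  ]
 [303.   262.   583.53 218.68  48.56 585.31 219.44 140.  ]
 [304.   262.   582.15 220.66  48.93 583.74 221.32 167.  ]]
```

Top view: foot yaw is −12.0°, the tab is at about (574,189) and the set blade at about (550,235), so the pull is about 33 mm. The scene view gives 33.6 mm. The knob is at about (491,−171) with its home yaw at −9.2°. Next I move above the tab with the jaws along the rail.

Call:
arm_command --travel '[[0.03, -0.027, 0], [0.06, -0.054, 0], [0.09, -0.081, 0], [0.12, -0.108, 0], [0.15, -0.135, 0], [0.18, -0.162, 0], [0.21, -0.189, 0], [0.24, -0.216, 0], [0.27, -0.243, 0], [0.3, -0.27, 0], [0.33, -0.297, 0], [0.36, -0.324, 0], [0.39, -0.351, 0], [0.42, -0.378, 0], [0.45, -0.405, 0], [0.48, -0.432, 0], [0.51, -0.459, 0], [0.54, -0.486, 0], [0.57, -0.513, 0], [0.604, -0.541, 0]]' --rot '[[0, 0, -0.05], [0, 0, -0.1], [0, 0, -0.15], [0, 0, -0.2], [0, 0, -0.25], [0, 0, -0.3], [0, 0, -0.35], [0, 0, -0.4], [0, 0, -0.45], [0, 0, -0.5], [0, 0, -0.55], [0, 0, -0.6], [0, 0, -0.65], [0, 0, -0.7], [0, 0, -0.75], [0, 0, -0.8], [0, 0, -0.85], [0, 0, -0.9], [0, 0, -0.95], [0, 0, -0.988]]' --gripper '[0, 0, 0, 0, 0, 0, 0, 0, 0, 0, 0, 0, 0, 0, 0, 0, 0, 0, 0, 0]'

```text
time: 1.77
ee_pos: [573.6, 188.2, 204.9]
orientation: [0.776, 0.63, -0.001, -0.0]
contact_force: [0.4, -0.6, -0.0]
opening: 42.8
```

Call:
arm_command --travel '[[0, 0, 0.015], [0, 0, 0.035], [0, 0, 0.055], [0, 0, 0.075], [0, 0, 0.095], [0, 0, 0.11], [0, 0, 0.12], [0, 0, 0.13], [0, 0, 0.14], [0, 0, 0.145], [0, 0, 0.145]]' --rot '[[0, 0, 0], [0, 0, 0], [0, 0, 0], [0, 0, 0], [0, 0, 0], [0, 0, 0], [0, 0, 0], [0, 0, 0], [0, 0, 0], [0, 0, 0], [0, 0, 0]]' --gripper '[0, 0, 0, 0, 0, 0, 0, 0, 0, 0, 0]'

```text
time: 2.68
ee_pos: [573.0, 186.0, 59.3]
orientation: [0.777, 0.629, -0.001, -0.0]
contact_force: [-0.7, 0.7, -0.1]
opening: 42.6
```

Run:
```python
from h import *
o=grab("b"); c=o["top"]["frame"][:,:,::-1]; s=o["scene"]["frame"][:,:,::-1]
a=cv2.resize(c[150:255,155:225],None,fx=5,fy=5,interpolation=cv2.INTER_CUBIC)
b=cv2.resize(s[205:300,260:345],None,fx=5,fy=5.53,interpolation=cv2.INTER_CUBIC)
cv2.imwrite("pics/b.png",np.hstack([a,b[:525]])); st=r.state(); print(st["ee_pos"],st["contact_force"])
```

```text
[574.07976435 186.23653423  60.77619126] [-0.00762894 -0.47403059 -0.12018874]
```

View pics/b.png

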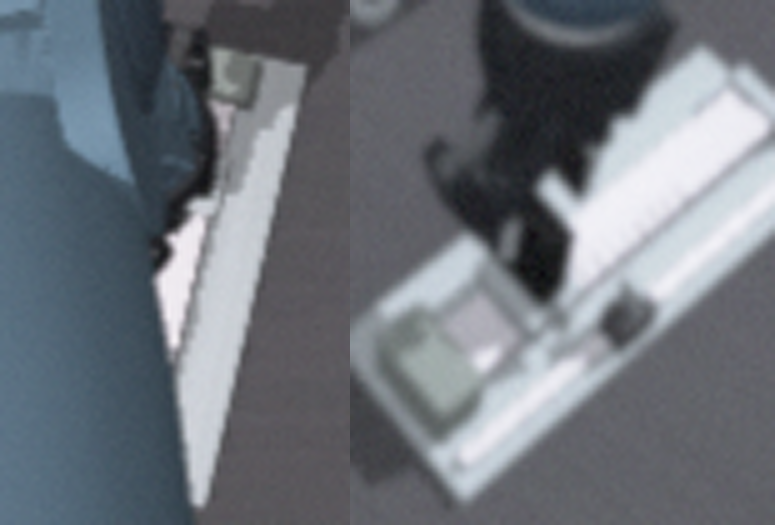

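The scene crop shows the fingers straddling the tab at about (535,255), clear of the set block. Closing now.

Call:
arm_command --travel '[[0, 0, 0], [0, 0, 0], [0, 0, 0], [0, 0, 0], [0, 0, 0], [0, 0, 0], [0, 0, 0], [0, 0, 0]]' --rot '[[0, 0, 0], [0, 0, 0], [0, 0, 0], [0, 0, 0], [0, 0, 0], [0, 0, 0], [0, 0, 0], [0, 0, 0]]' --gripper '[-1, -1, -1, -1, -1, -1, -1, -1]'

```text
time: 3.45
ee_pos: [574.6, 186.3, 61.5]
orientation: [0.777, 0.629, 0.001, 0.001]
contact_force: [-0.5, 0.3, 5.2]
opening: 16.1
```

Run:
```python
from h import *
st=r.state(); p=st["ee_pos"]; print(p,st["contact_force"],st["moment"],st["opening"], "s",p[0]*.978-p[1]*.2079)
```

```text
[574.63193274 186.34235772  61.51229953] [-0.5455354   0.34313148  5.1559939 ] [-0.09359355  0.15780903 -0.03936289] 16.07584876035605 s 523.2494540482196
```

Call:
arm_command --travel '[[0, -0.002, 0], [0, -0.005, 0], [0, -0.008, 0], [0, -0.011, 0], [0, -0.014, 0], [0, -0.017, 0], [0, -0.02, 0], [0, -0.023, 0], [0, -0.026, 0], [0, -0.029, 0], [0, -0.031, 0], [0, -0.0325, 0], [0, -0.0335, 0], [0, -0.0335, 0], [0, -0.0335, 0], [0, -0.0335, 0]]' --rot '[[0, 0, 0], [0, 0, 0], [0, 0, 0], [0, 0, 0], [0, 0, 0], [0, 0, 0], [0, 0, 0], [0, 0, 0], [0, 0, 0], [0, 0, 0], [0, 0, 0], [0, 0, 0], [0, 0, 0], [0, 0, 0], [0, 0, 0], [0, 0, 0]]' --gripper '[-1, -1, -1, -1, -1, -1, -1, -1, -1, -1, -1, -1, -1, -1, -1, -1]'

```text
time: 4.78
ee_pos: [543.9, 192.9, 61.5]
orientation: [0.778, 0.629, 0.002, 0.002]
contact_force: [4.4, -1.6, 2.1]
opening: 16.3
```

Run:
```python
from m import *
o=grab("c"); c=o["scene"]; s=c["frame"][:,:,::-1]
cv2.imwrite("pics/c.png",cv2.resize(s[215:290,270:345],None,fx=7.5,fy=7.5,interpolation=cv2.INTER_CUBIC))
st=r.state(); p=st["ee_pos"]; print(p,st["contact_force"],st["opening"],"s",p[0]*.978-p[1]*.2079)
P=cloud(c);X,Y,Z=P[...,0],P[...,1],P[...,2]; g=s.mean(2)
m=(c["depth"]>0)&(Z>46)&(Z<62)&(X>500)&(X<590)&(Y>215)&(Y<270)
print(np.c_[np.argwhere(m)[:,::-1],P[m],P[m]@[.978,-.2079,0],P[m]@[.2079,.978,0],g[m]])
```

```text
[543.89 192.88  61.52] [ 4.26 -1.56  2.32] 15.865275936813958 s 491.8215327943359
[[311.   249.   547.4  216.16  60.73 490.41 325.21 100.  ]
 [312.   249.   543.11 217.03  56.   486.04 325.16 158.  ]
 [310.   250.   550.54 215.52  59.3  493.63 325.23  86.33]
 [311.   250.   545.89 216.22  53.9  488.93 324.96 127.67]
 [312.   250.   541.57 217.1   49.11 484.53 324.91 169.67]
 [310.   251.   548.51 215.35  51.47 491.67 324.65 121.  ]
 [311.   251.   547.71 217.6   52.91 490.42 326.68 161.33]
 [310.   252.   549.64 216.45  49.25 492.54 325.96 143.  ]
 [311.   252.   548.48 218.56  50.05 490.97 327.78 175.67]
 [312.   252.   548.38 221.07  52.72 490.35 330.21 190.  ]
 [311.   253.   550.24 219.91  48.96 492.41 329.46 164.  ]
 [312.   253.   550.44 222.53  52.18 492.07 332.07 180.  ]
 [313.   253.   549.32 224.63  53.02 490.53 333.89 183.  ]
 [311.   254.   551.51 221.07  46.99 493.42 330.86 141.33]
 [312.   254.   553.   224.18  52.56 494.23 334.22 158.67]
 [313.   254.   550.94 225.92  51.72 491.85 335.49 176.33]
 [312.   255.   553.28 224.96  48.81 494.34 335.03 142.33]
 [313.   255.  
[... 229 characters left out ...]
 256.   551.27 232.43  49.58 490.82 341.93 164.67]
 [316.   256.   550.07 234.49  50.27 489.22 343.69 186.33]
 [317.   256.   549.92 236.91  52.84 488.57 346.02 203.  ]
 [315.   257.   552.58 233.61  47.7  491.85 343.35 140.  ]
 [316.   257.   553.33 236.36  51.93 492.02 346.2  157.67]
 [317.   257.   552.46 238.51  53.2  490.72 348.12 186.33]
 [318.   257.   551.14 240.51  53.67 489.02 349.8  199.  ]
 [316.   258.   552.59 236.8   46.37 491.21 346.48 133.67]
 [317.   258.   552.93 239.39  49.84 490.99 349.08 153.  ]
 [318.   258.   553.75 242.13  54.17 491.23 351.93 169.33]
 [319.   258.   550.09 243.32  50.43 487.4  352.33 180.67]
 [318.   259.   554.42 243.08  51.18 491.69 353.   133.67]]
```

View pics/c.png

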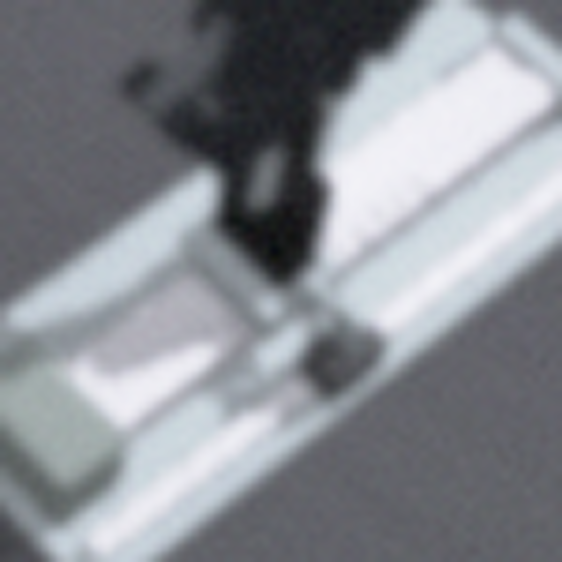

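Call:
arm_command --travel '[[0, -0.0005, 0], [0, -0.001, 0], [0, -0.0015, 0], [0, -0.0017, 0], [0, -0.0017, 0], [0, -0.0017, 0], [0, -0.0017, 0]]' --rot '[[0, 0, 0], [0, 0, 0], [0, 0, 0], [0, 0, 0], [0, 0, 0], [0, 0, 0], [0, 0, 0]]' --gripper '[-1, -1, -1, -1, -1, -1, -1]'

```text
time: 5.47
ee_pos: [542.4, 193.2, 61.6]
orientation: [0.778, 0.629, 0.002, 0.002]
contact_force: [4.6, -1.2, 3.0]
opening: 15.8
```

```bash
cat > ptr.py <<'E'
from m import *
import sys
S=[];Q=[]
for i in range(3):
    c=r.read_camera("scene"); P=cloud(c);X,Y,Z=P[...,0],P[...,1],P[...,2]
    m=(c["depth"]>0)&(Z>49)&(Z<56)&(X>530)&(X<565)&(Y>215)&(Y<270)
    s=P[m]@[.978,-.2079,0]; y=P[m]@[.2079,.978,0]
    S+=list(s[(y>331)&(y<338)]); Q+=list(s[(y>340)&(y<354)])
print("slide",np.mean(S),np.median(S),len(S),"set",np.mean(Q),np.median(Q),len(Q))
st=r.state(); p=st["ee_pos"]; print(st["time"],p,st["contact_force"],st["opening"],"s",p[0]*.978-p[1]*.2079)
E
python3 ptr.py
```

```text
slide 490.2137017090622 490.13994816724585 16 set 489.8611966436322 489.9092330035146 31
5.6167 [542.41 193.2   61.54] [ 5.14 -2.31  2.16] 15.965211152318117 s 490.31247626637105
```

Call:
arm_command --travel '[[0, 0.0005, 0], [0, 0.001, 0], [0, 0.0015, 0], [0, 0.0015, 0], [0, 0.0015, 0], [0, 0.0015, 0], [0, 0.0015, 0], [0, 0.0015, -0.01], [0, 0.0015, -0.03], [0, 0.0015, -0.06], [0, 0.0015, -0.09], [0, 0.0015, -0.12], [0, 0.0015, -0.145], [0, 0.0015, -0.145]]' --rot '[[0, 0, 0], [0, 0, 0], [0, 0, 0], [0, 0, 0], [0, 0, 0], [0, 0, 0], [0, 0, 0], [0, 0, 0], [0, 0, 0], [0, 0, 0], [0, 0, 0], [0, 0, 0], [0, 0, 0], [0, 0, 0]]' --gripper '[-1, -1, -1, 0, 0, 0, 0, 0, 0, 0, 0, 0, 0, 0]'

```text
time: 6.78
ee_pos: [543.7, 194.1, 212.1]
orientation: [0.777, 0.629, 0.004, 0.002]
contact_force: [0.4, 1.3, 0.5]
opening: 42.6
```

```bash
python3 ptr.py
```

```text
slide 489.83666189201966 489.7936567695745 15 set 489.7490736021324 489.86015575994685 33
6.9333 [540.63 193.33 205.44] [-0.36 -0.14 -0.61] 42.65247730529134 s 488.53928813859415
```

Slide and set pointers agree within 0.1 mm after release (489.8 against 489.8). Now to the knob.

Call:
arm_command --travel '[[-0.01, 0.0008, 0], [-0.03, 0.002, 0], [-0.05, 0.004, 0], [-0.07, 0.005, 0], [-0.09, 0.007, 0], [-0.11, 0.008, 0], [-0.13, 0.01, 0], [-0.15, 0.011, 0], [-0.17, 0.013, 0], [-0.19, 0.014, 0], [-0.21, 0.016, 0], [-0.23, 0.017, 0], [-0.25, 0.019, 0], [-0.27, 0.02, 0], [-0.29, 0.022, 0], [-0.31, 0.0235, 0], [-0.33, 0.025, 0], [-0.35, 0.0265, 0], [-0.36, 0.0275, 0], [-0.367, 0.028, 0]]' --rot '[[0, 0, -0.05], [0, 0, -0.13], [0, 0, -0.22], [0, 0, -0.31], [0, 0, -0.4], [0, 0, -0.49], [0, 0, -0.58], [0, 0, -0.67], [0, 0, -0.76], [0, 0, -0.85], [0, 0, -0.94], [0, 0, -1.03], [0, 0, -1.12], [0, 0, -1.21], [0, 0, -1.3], [0, 0, -1.39], [0, 0, -1.48], [0, 0, -1.55], [0, 0, -1.6], [0, 0, -1.62]]' --gripper '[0, 0, 0, 0, 0, 0, 0, 0, 0, 0, 0, 0, 0, 0, 0, 0, 0, 0, 0, 0]'

```text
time: 8.6
ee_pos: [490.1, -172.3, 203.4]
orientation: [0.08, 0.997, 0.001, -0.002]
contact_force: [-0.2, -0.6, -0.6]
opening: 43.1
```

Run:
```python
from m import *
o=grab("d")
from scipy.spatial.transform import Rotation as R
st=r.state(); print(st["time"],st["ee_pos"],R.from_quat(st["orientation"]).as_matrix(),st["joints"])
c=o["top"]; P=cloud(c); g=c["frame"].mean(2); X,Y,Z=P[...,0],P[...,1],P[...,2]
t=(Z>90)&(Z<103)&(g<70)&(X>480)&(X<620)&(Y>140)&(Y<260); print("tab",planeXY(c,96)[t].mean(0)@[.978,-.2079,0],t.sum())
s=(Z>47)&(Z<58)&(X>520)&(X<580)&(Y>205)&(Y<270); print(np.c_[np.argwhere(s),P[s],planeXY(c,52)[s]@[.978,-.2079,0]])
f=c["frame"][:,:,::-1]; e=o["scene"]["frame"][:,:,::-1]
cv2.imwrite("pics/d.png",np.hstack([cv2.resize(f[150:255,155:225],None,fx=5,fy=5,interpolation=cv2.INTER_CUBIC),cv2.resize(e[120:225,155:235],None,fx=5,fy=5,interpolation=cv2.INTER_CUBIC)]))
```

```text
8.7 [ 490.27 -171.97  203.6 ] [[-0.99  0.16 -0.  ]
 [ 0.16  0.99  0.  ]
 [ 0.    0.   -1.  ]] [-0.46  0.27 -0.08  1.23 -0.   -0.3 ]
tab 489.9366898761393 80
[[193.   174.   551.95 239.64  51.21 489.95]
 [193.   175.   552.16 237.16  49.16 490.57]
 [193.   176.   551.57 233.04  55.88 491.18]
 [194.   175.   549.25 237.03  49.46 487.77]
 [194.   176.   548.92 233.43  53.42 488.38]
 [194.   177.   549.15 231.01  51.04 489.  ]
 [194.   178.   549.18 228.16  50.96 489.62]
 [194.   179.   548.84 224.55  55.14 490.23]
 [194.   180.   549.3  222.56  50.18 490.85]]
```

View pics/d.png

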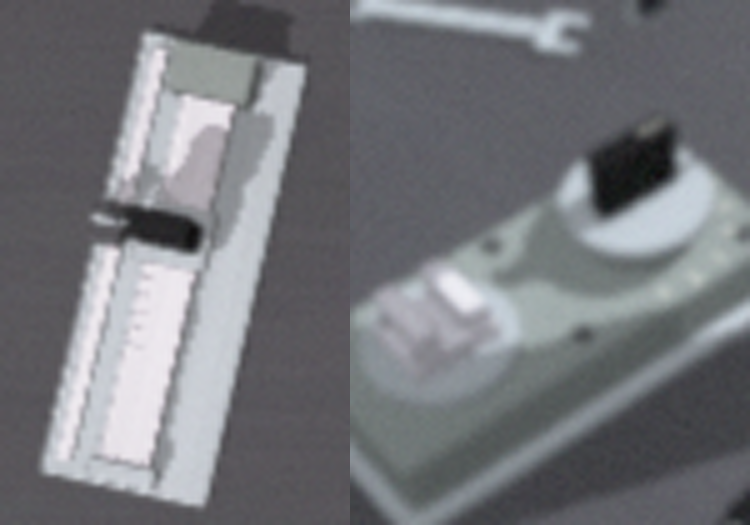

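Top view: the tab is level with the set blade (s = 489.9 against 489.8), and the bystanders are untouched. The scene crop shows the bar upright on the dial at home. Descending on the knob.

Call:
arm_command --travel '[[-0.001, 0.001, 0.015], [-0.001, 0.001, 0.035], [-0.001, 0.001, 0.055], [-0.001, 0.001, 0.07], [-0.001, 0.001, 0.085], [-0.001, 0.001, 0.097], [-0.001, 0.001, 0.107], [-0.001, 0.001, 0.114], [-0.001, 0.001, 0.117], [-0.001, 0.001, 0.117], [-0.001, 0.001, 0.117]]' --rot '[[0, 0, 0], [0, 0, 0], [0, 0, 0], [0, 0, 0], [0, 0, 0], [0, 0, 0], [0, 0, 0], [0, 0, 0], [0, 0, 0], [0, 0, 0], [0, 0, 0]]' --gripper '[0, 0, 0, 0, 0, 0, 0, 0, 0, 0, 0]'

```text
time: 9.62
ee_pos: [493.1, -170.7, 88.7]
orientation: [0.08, 0.997, -0.0, 0.0]
contact_force: [0.4, -0.1, -0.1]
opening: 42.6
```

Run:
```python
from h import *
o=grab("e"); e=o["scene"]["frame"][:,:,::-1]; f=o["top"]["frame"][:,:,::-1]
cv2.imwrite("pics/e.png",np.hstack([cv2.resize(f[140:245,285:355],None,fx=5,fy=5,interpolation=cv2.INTER_CUBIC),cv2.resize(e[120:225,155:235],None,fx=5,fy=5,interpolation=cv2.INTER_CUBIC)]))
st=r.state(); print(st["ee_pos"],st["contact_force"])
```

```text
[ 493.49401389 -170.99906315   89.18529201] [-0.16334791  0.97040899  1.02067706]
```

View pics/e.png

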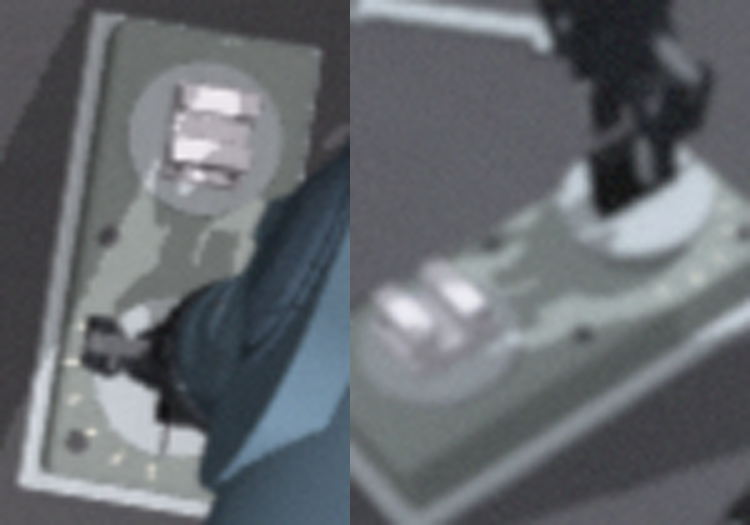

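Both views show the fingers either side of the bar. I'll trim the pose slightly and close.

Call:
arm_command --travel '[[0.0015, 0, 0.003], [0.0015, 0, 0.003], [0.0015, 0, 0.003], [0.0015, 0, 0.003], [0.0015, 0, 0.003], [0.0015, 0, 0.003], [0.0015, 0, 0.003], [0.0015, 0, 0.003], [0.0015, 0, 0.003], [0.0015, 0, 0.003]]' --rot '[[0, 0, 0], [0, 0, 0], [0, 0, 0], [0, 0, 0], [0, 0, 0], [0, 0, 0], [0, 0, 0], [0, 0, 0], [0, 0, 0], [0, 0, 0]]' --gripper '[0, 0, -1, -1, -1, -1, -1, -1, -1, -1]'

```text
time: 10.55
ee_pos: [491.1, -172.4, 85.9]
orientation: [0.081, 0.997, -0.002, -0.0]
contact_force: [-2.2, -4.1, 2.3]
opening: 14.1
```

```bash
cat > st.py <<'E'
from m import *
from scipy.spatial.transform import Rotation as R
st=r.state(); M=R.from_quat(st["orientation"]).as_matrix()
print(st["time"],st["ee_pos"],"F",st["contact_force"],"M",st["moment"],st["opening"],"psi",np.degrees(np.arctan2(M[1,0],M[0,0])),"j",st["joints"])
E
python3 st.py
```

```text
10.55 [ 491.08 -172.43   85.92] F [-2.22 -4.05  2.31] M [-0.82  0.45 -0.  ] 14.064697590493983 psi 170.72918778969716 j [-0.46  0.34 -0.3   0.93 -0.   -0.3 ]
```

Call:
arm_command --travel '[[0.0003, -0.0008, 0], [0.0006, -0.0017, 0], [0.0006, -0.0017, 0], [0.0006, -0.0017, 0], [0.0006, -0.0017, 0], [0.0006, -0.0017, 0], [0.0006, -0.0017, 0], [0.0006, -0.0017, 0], [0.0006, -0.0017, 0], [0.0006, -0.0017, 0], [0.0006, -0.0017, 0], [0.0006, -0.0017, 0], [0.0006, -0.0017, 0], [0.0006, -0.0017, 0]]' --rot '[[0, 0, 0], [0, 0, 0], [0, 0, 0.04], [0, 0, 0.08], [0, 0, 0.12], [0, 0, 0.16], [0, 0, 0.2], [0, 0, 0.24], [0, 0, 0.28], [0, 0, 0.32], [0, 0, 0.36], [0, 0, 0.393], [0, 0, 0.393], [0, 0, 0.393]]' --gripper '[-1, -1, -1, -1, -1, -1, -1, -1, -1, -1, -1, -1, -1, -1]'

```text
time: 11.72
ee_pos: [491.2, -172.2, 85.9]
orientation: [0.273, 0.962, 0.0, 0.001]
contact_force: [0.6, -1.2, 4.3]
opening: 14.1
```

```bash
python3 st.py
```

```text
11.7167 [ 491.18 -172.24   85.89] F [ 0.56 -1.23  4.3 ] M [-0.13 -0.09 -0.02] 14.09827110697212 psi 148.32703865230528 j [-0.46  0.34 -0.3   0.93  0.    0.09]
```

Call:
arm_command --travel '[[0, 0, 0], [0, 0, 0], [0, 0, 0], [0, 0, 0], [0, 0, 0], [0, 0, 0], [0, 0, 0], [0, 0, 0], [0, 0, 0], [0, 0, 0], [0, 0, 0], [0, 0, 0]]' --rot '[[0, 0, 0.04], [0, 0, 0.08], [0, 0, 0.12], [0, 0, 0.16], [0, 0, 0.2], [0, 0, 0.24], [0, 0, 0.28], [0, 0, 0.32], [0, 0, 0.36], [0, 0, 0.393], [0, 0, 0.393], [0, 0, 0.393]]' --gripper '[-1, -1, -1, -1, -1, -1, -1, -1, -1, -1, -1, -1]'

```text
time: 12.72
ee_pos: [491.4, -172.1, 85.9]
orientation: [0.455, 0.89, 0.0, 0.001]
contact_force: [0.8, 0.3, 4.9]
opening: 14.2
```

```bash
python3 st.py
```

```text
12.7167 [ 491.37 -172.09   85.9 ] F [0.8  0.35 4.88] M [-0.03 -0.29  0.14] 14.164485507879585 psi 125.84574134153574 j [-0.46  0.34 -0.3   0.93  0.    0.49]
```

Call:
arm_command --travel '[[0, 0, 0], [0, 0, 0], [0, 0, 0], [0, 0, 0], [0, 0, 0], [0, 0, 0], [0, 0, 0], [0, 0, 0], [0, 0, 0], [0, 0, 0], [0, 0, 0], [0, 0, 0], [0, 0, 0]]' --rot '[[0, 0, 0.04], [0, 0, 0.08], [0, 0, 0.12], [0, 0, 0.16], [0, 0, 0.2], [0, 0, 0.24], [0, 0, 0.28], [0, 0, 0.32], [0, 0, 0.36], [0, 0, 0.395], [0, 0, 0.395], [0, 0, 0.395], [0, 0, 0.395]]' --gripper '[-1, -1, -1, -1, -1, -1, -1, -1, -1, -1, -1, -1, -1]'

```text
time: 13.8
ee_pos: [491.5, -172.0, 85.9]
orientation: [0.621, 0.784, 0.001, 0.001]
contact_force: [2.4, 1.1, 6.0]
opening: 14.6
```

```bash
python3 st.py
python3 - <<'E'
from m import *
o=grab("f"); c=o["top"]; P=cloud(c); g=c["frame"].mean(2); X,Y,Z=P[...,0],P[...,1],P[...,2]
t=(Z>90)&(Z<103)&(g<70)&(X>480)&(X<620)&(Y>140)&(Y<260); print("tab",planeXY(c,96)[t].mean(0)@[.978,-.2079,0],t.sum())
f=c["frame"][:,:,::-1]; e=o["scene"]["frame"][:,:,::-1]
cv2.imwrite("pics/f.png",np.hstack([cv2.resize(f[140:245,285:355],None,fx=5,fy=5,interpolation=cv2.INTER_CUBIC),cv2.resize(e[120:225,155:235],None,fx=5,fy=5,interpolation=cv2.INTER_CUBIC)]))
E
```

```text
13.8 [ 491.51 -172.03   85.88] F [2.41 1.14 6.  ] M [ 0.19 -0.61  0.13] 14.5962175060291 psi 103.20844623342565 j [-0.46  0.34 -0.3   0.93  0.    0.88]
tab 489.820685403273 76
```

View pics/f.png

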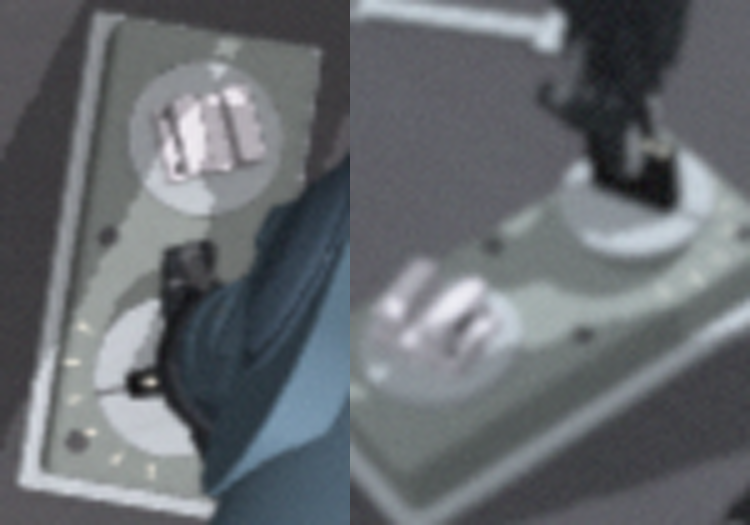

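View pics/f_scene.png

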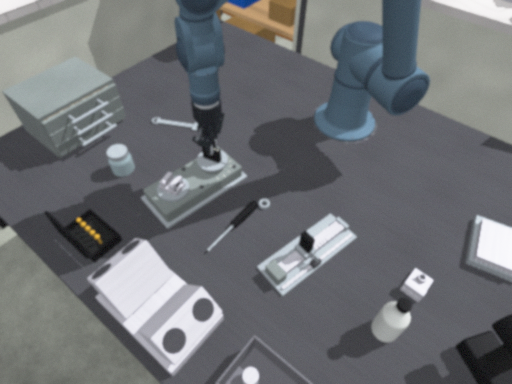

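The dial's line at about (100,392) points at the third mark past home, (75,398). The plate has turned with it, the tab is still at s = 489.8, and the bystanders are in place. Handing in with the knob gripped.

```bash
python3 - <<'E'
from h import *
print(r.hand_in())
E
python3 st.py
```

```text
the job is handed in; nothing more can be done
None
the job is handed in; nothing more can be done
```

I did both parts in the order asked and handed the job in at about 14 s of the 54 s allowed, with the knob still gripped.

- **Slide stop:** I pulled the tab out about 33 mm and let go of it there. After release, the slide and set pointers agreed within about 0.1 mm in the scene camera. The last top view put the tab at 489.8 mm along the rail; the set blade measured 489.8 mm there earlier. Both measurements carry roughly 1 mm of noise. The set pointer read the same position before and after.
- **Index head:** I turned the knob clockwise one stop at a time, about 22.5° each. The tool turned 67.5° in all, and the dial line points at the third mark past home. The moment about the knob's axis was about 0.13 N m, which fits the return spring at that stop. I counted the clicks from the angle and the dial marks, because the readings between rows could not show each click.
- **Other things on the bench:** the bystanders looked unmoved in the last picture. The highest contact force I read was about 7 N.

No check failed. The scene camera placed the raised tab and knob 4 to 6 mm off the top camera. I aimed with the top camera and compared the pointers only within a single view.

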